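Set a blank step attenuator by counting clicks, then take the setting over

TASK

On the trainer, turn the blank black attenuator knob counterclockwise (seen from above) until you feel its end stop, without forcing it, then turn it clockwise exactly six clicks and leave it sitting in that sixth click. Then press the green button fully down to take the setting over, and let go. Do not press the button while the knob is at any other setting, and leave the meter, the screwdriver and the parts tray where they lie.

Things in the scene. Friction and masses are not known exactly. Their poses are not given: they have to be found in the camera images.
- trainer: The training unit: a fixed black case with a white top panel, 210 mm (its x) by 370 mm (its y) by 45 mm high. Origin: centre of its underside, on the bench; z up. Two modules, each 100 x 100 x 32 mm, are fixed on it side by side along its y, about 170 mm apart; which is left and which right varies. Chips and sockets on the panel stand at most 4 mm high and do nothing.
- selector: The grey attenuator module, fixed on the trainer: 100 x 100 x 32 mm, origin at the centre of its underside (45 mm over the bench), z up; its top face is 77 mm over the bench. In the middle of its top stands the knob.
- knob_top (a point): Centre of the top of the black knob, on its vertical axis, 109 mm over the bench. Fixed to the module: it does not turn with the knob. The knob is round, 44 mm in diameter, 30 mm high (2 to 32 mm over the module's top), with 18 equal fine flutes, no mark; gripped from above across its diameter in any direction. It starts at an unknown setting 2 to 6 clicks from the counterclockwise stop.
- knob_foot (a point): The knob's axis at the module's top face, 32 mm under knob_top. The knob turns 180 degrees over 10 settings 20 degrees (0.349 rad) apart, between two end stops; clockwise from above is negative rotation about z up. Each setting is a V detent: leaving it takes about 0.2 N m, falling to nothing half way and then reversing, so it snaps into the next (a click). Let go, it settles in the nearest.
- stop: End-stop carrier hidden inside the attenuator module; its pose tells nothing. The stop is met 0.02 rad beyond the first detent (likewise the last) and is springy: about 4 N m per rad of knob. Its pin is 36 mm off the axis; it bears 9 N at most, which is 0.32 N m on the knob, plus the detent's 0.2 N m. Let go before that, the knob returns to the first detent.
- wiper (a joint): The contact slide hidden inside the attenuator module: 0 at the counterclockwise end setting, and only 0.002 mm (0.000002 m) more for each click clockwise (0.000012 m at the sixth click). This is far below the measuring noise, so its reading is of no use for setting the knob; it is named because the result is judged on it.
- keypad: The white module, fixed on the trainer: 100 x 100 x 32 mm, origin at the centre of its underside (45 mm over the bench), z up; its top face is 77 mm over the bench. In the middle of its top is the green button.
- enter_top (a point): Centre of the top face of the green push button, 28 mm diameter, about 99 mm over the bench when up, standing 10 mm out of a round black collar of 44 mm diameter and 12 mm height. It is pressed straight down.
- enter (a joint): Travel of the green button: 0 up, 0.006 m fully down; sprung, about 1.5 N to start and 5 N fully down; it comes back up when released. It counts as pressed from 0.0045 m on.
- meter: A loose yellow hand-held meter lying on the bench to the right of the trainer, 150 x 76 x 35 mm, origin at the centre of its underside; to be left alone.
- driver: A loose screwdriver lying on the bench beyond the far edge of the trainer, about 200 mm long, along its x, handle to its -x; to be left alone.
- tray: A loose blue divided parts tray, 90 x 130 x 30 mm, origin at the centre of its underside, standing on the bench to the left of the trainer; to be left alone.

How it is judged:
By the outcome, as a careful person would: the job done as asked, in the order asked, and still so for the second after the job is handed in, with the robot touching nothing.
It also fails if it takes over 72 s, if anything falls off the work surface, if the arm or the gripper's body presses on something with over 40 N, if the wrist force passes 120 N, or if a joint passes its speed limit or range.

ROBOT

A 6-joint arm with a two-finger parallel gripper is mounted at the origin on the work surface. World frame = base frame: x ahead of the robot, y to its left, z up, the work surface at z = 0. Lengths are in m, angles in rad, forces in N, time in s.
With the tool pointing down it reaches from about 0.425 to 0.95 m from the base axis. Payload 3.5 kg.
Tool frame: the origin (TCP) lies on the centre line of the jaws, within the pads' length; the fingertips stand 25 mm ahead of it and the grasp point (between the pads) lies 6 mm ahead of it (ctrl.finger_overhang is the distance from the TCP to the fingertips, in m); z points along the fingers, y is the line along which they close (so a half turn about z gives the same grasp; the last joint's range is limited). The gripper opens to 85 mm and grips with 20 to 120 N. Pads are 22 mm wide; open, the fingers measure 114 mm over their backs; the gripper's body (76 mm by 85 mm) begins 54 mm behind the grasp point. The pads swing forward as they close: fully open they stand 13 mm farther back than shut.
Start: joints at [1.079, 0.286, 1.577, -0, 1.279, -0.15], TCP at [0.226, 0.636, 0.256] pointing down, gripper open.
Joint ranges: [-2.77, 2.77], [-0.9, 2.22], [0.21, 2.48], [-1.53, 4.67], [0.24, 2.81], [-2.84, 2.84]. Speed limits (rad/s): [2.79, 2.79, 3.14, 3.14, 3.14, 3.14].

INTERFACE

Orientations are given as a unit quaternion [x, y, z, w].
In Python, from plant import get_state, imaging, job, ctrl gives the robot as it stands.
- The arm moves only by the tool jog_arm, never from a script. Its argument "increments" is a list of rows, each an object of numbers: "dx", "dy", "dz": the shift along the world's x, y, z each as a share of 12 cm, from -1 to 1; "ax", "ay", "az": the turn, a rotation vector about the world's x, y, z each as a share of pi/2 rad, from -1 to 1; "gripper": the gripper command: -1 is shut, 1 is fully open, values between are in proportion. A call has 1 to 10 rows; each row is the pose to reach, as a shift and turn from the pose commanded when the call began; what a row does not reach only later rows make up. A row lasts 1/10 s, in which the tool goes at most 50 mm and 8.59 degrees, less where a joint would pass 70% of its speed; a pose out of reach is approached as far as the arm can. A call with a number of a shift or a turn outside -1 to 1 is refused whole. A call with a gripper value outside its range is refused whole. The fingers move at their own pace and stop on an object; "force" is the grip in N (left out, the last holds). Time passes only in rows, so rows that repeat a pose let the fingers close. It gives the time, the measured TCP pose, the force, the opening and the grip force at its end, in the units of the state.
- get_state(): the state, without advancing time (a new reading comes with each control period).
- imaging.read_camera(name): name is "scene" or "top" or "wrist"; returns a dict with "frame" (400x640x3 uint8, blue, green, red), "depth" (400x640 float32, m along the optical axis (not along the pixel's ray), 0 where there is no reading), "camera_matrix" (3x3 intrinsics, pixels), "extrinsics" (4x4, takes a point from camera to world coordinates); the wrist camera has in their place "mount" (4x4, takes a point from camera to tool coordinates, whose origin is the TCP and whose axes are the flange's). Camera axes: x right, y up, looking along -z (the intrinsics and any distortion apply to the point x, -y, -z); pixel columns grow to the right and rows downward; lengths in m; the calibration is good to about 2 mm. The wrist camera is an equidistant fisheye: a pixel r from the principal point sees the ray r / f radians off the axis. A picture is of the moment at which its call begins: read the wrist's pose just before it.
- job.sign_off(): hands the job in; it is judged then, once.
The state is a dict: "time": time; "qpos": joint angles; "dq": joint speeds; "joint_efforts": joint torques, N m; "eef_pos": TCP position; "tcp_rot": TCP orientation; "contact_force": force on the tool from outside, world axes, zero at the start; "wrist_torque": the same for the moment, N m; "opening": opening from 0.0 (shut) to 1.0 (fully open); "finger_force": force on a finger pad.
Only numpy, scipy, OpenCV 4.12 (cv2) and the standard library are available. Lean on these libraries where they do the work, as an engineer would, in place of code of your own. Each camera call takes 0.05 s, during which the arm holds its last target. There are 200 camera calls.

## Working session

There is one attempt and no reset: what is moved stays moved. The work goes in short steps, Python scripts to look and compute and a tool call to move; the robot and the scene stay as the last step left them, time stands still between calls to the robot, and variables do not carry over. Pictures are saved under pics/ and viewed, at most 10 in all, crops included, and the job is handed in when it is done.

Besides the shell and the picture viewer there is one more tool, called after "Request:" by a JSON object that holds its "api" and its "payload", one argument or row to a line. jog_arm: Moves the arm, as the interface text tells. Shift numbers are shares of 12 cm and turn numbers shares of pi/2 rad, none past 1 either way. Its arguments: {"type":"object","properties":{"increments":{"type":"array"},"force":{"type":"number"}},"required":["increments"]}

```bash
mkdir -p pics; ls; python3 - <<'E'
from plant import get_state, imaging, job, ctrl
import cv2
s=get_state(); print({k:s[k] for k in('time','eef_pos','tcp_rot','contact_force','wrist_torque','opening')}, ctrl.finger_overhang)
for n in('top','scene'):
    r=imaging.read_camera(n); cv2.imwrite(f'pics/{n}.png',r['frame']); print(r['camera_matrix'],r['extrinsics'])
E
```

```text
pics
{'time': 0.0, 'eef_pos': array([0.22592522, 0.63543748, 0.25493756]), 'tcp_rot': array([ 1.70065051e-01,  9.85432137e-01, -1.11514575e-03, -3.71523890e-04]), 'contact_force': array([-1.23493014, -0.75720156, -0.34436603]), 'wrist_torque': array([-0.00536011,  0.03486321,  0.02343221]), 'opening': 0.9986754231749007} 0.025
[[445.80882183   0.         314.7914562 ]
 [  0.         445.80882183 205.61562732]
 [  0.           0.           1.        ]] [[ 0.01469358  0.99226861 -0.12323594  0.47919557]
 [-0.99981174  0.01614234  0.01076573  0.05175931]
 [ 0.01267181  0.12305455  0.992319    1.18292517]
 [ 0.          0.          0.          1.        ]]
[[392.81501598   0.         317.28787805]
 [  0.         392.81501598 199.93823184]
 [  0.           0.           1.        ]] [[-0.28598869 -0.58030594  0.76253229  1.28341219]
 [ 0.95797327 -0.15462122  0.2416185   0.26033004]
 [-0.02230898  0.7995857   0.6001375   0.62932087]
 [ 0.          0.          0.          1.        ]]
```

View pics/top.png

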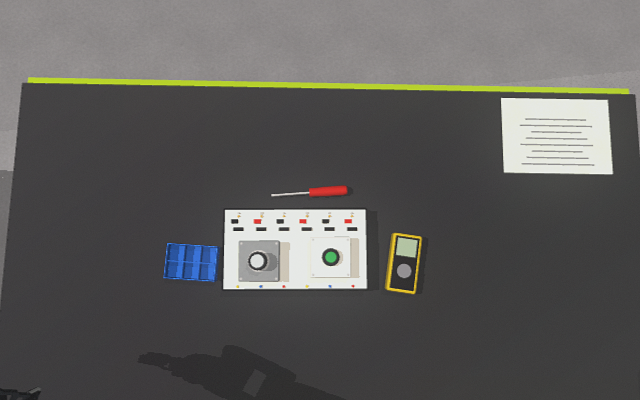

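The top view shows the knob on the grey module at about (258,261), with a bright top disc. The green button is at (331,257), the tray is left at (190,262), the meter right at (404,263) and the driver beyond at (310,192).

```bash
cat > h.py <<'E'
import numpy as np, cv2
from plant import get_state, imaging, job, ctrl
def ray(r,u,v,z):
    K,E=r['camera_matrix'],r['extrinsics']
    d=E[:3,:3]@np.array([(u-K[0,2])/K[0,0],-(v-K[1,2])/K[1,1],-1]); o=E[:3,3]
    return o+d*(z-o[2])/d[2]
def st():
    s=get_state()
    for k in('time','eef_pos','tcp_rot','contact_force','wrist_torque','opening','finger_force','qpos'): print(k,np.round(s[k],4))
    return s
E
python3 - <<'E'
from h import *
r=imaging.read_camera('top'); f=r['frame']
g=cv2.cvtColor(f,cv2.COLOR_BGR2HSV)
m=cv2.inRange(g,(45,90,60),(80,255,255)); M=cv2.moments(m[240:275,310:350]); 
u,v=M['m10']/M['m00']+310,M['m01']/M['m00']+240; print('green',u,v,M['m00']/255,ray(r,u,v,.099))
E=r['extrinsics'];K=r['camera_matrix'];d=r['depth']
vv,uu=np.mgrid[0:400,0:640]; D=np.stack([(uu-K[0,2])/K[0,0],-(vv-K[1,2])/K[1,1],-np.ones_like(uu,float)],-1)*d[...,None]
P=D@E[:3,:3].T+E[:3,3]
reg=(uu>235)&(uu<285)&(vv>238)&(vv<285)&(P[...,2]>.1)&(d>0)
p=P[reg]; print('knob depth',len(p),p.mean(0),np.ptp(p,axis=0),np.median(p,axis=0))
reg=(uu>310)&(uu<350)&(vv>238)&(vv<280)&(P[...,2]>.093)&(d>0)
p=P[reg]; print('btn depth',len(p),p.mean(0),np.ptp(p,axis=0))
m=((g[...,2]>170)&(uu>245)&(uu<272)&(vv>248)&(vv<275)).astype(np.uint8); M=cv2.moments(m,True)
u,v=M['m10']/M['m00'],M['m01']/M['m00'];print('disc',u,v,M['m00'],ray(r,u,v,.109))
# panel orientation
w=((g[...,2]>180)&(g[...,1]<60)&(uu>215)&(uu<375)&(vv>200)&(vv<295)).astype(np.uint8)
c=max(cv2.findContours(w,0,2)[0],key=cv2.contourArea); b=cv2.boxPoints(cv2.minAreaRect(c)); print([ray(r,*q,.045).round(3) for q in b])
cv2.imwrite('pics/crop.png',cv2.resize(f[195:300,215:375],None,fx=5,fy=5,interpolation=cv2.INTER_CUBIC))
E
```

```text
green 330.54716981132077 256.77358490566036 106.0 [4.89850986e-01 9.10993662e-05 9.90000000e-02]
knob depth 269 [0.47848417 0.17650125 0.10966871] [0.04289459 0.04282186 0.01498127] [0.47921719 0.17625763 0.10975854]
btn depth 105 [0.4904835  0.00160259 0.09890797] [0.0313729  0.02891146 0.01001262]
disc 256.4216216216216 260.0864864864865 185.0 [0.47927264 0.17752872 0.109     ]
[array([0.605, 0.274, 0.045]), array([ 0.611, -0.093,  0.045]), array([ 0.414, -0.093,  0.045]), array([0.409, 0.267, 0.045])]
```

View pics/crop.png

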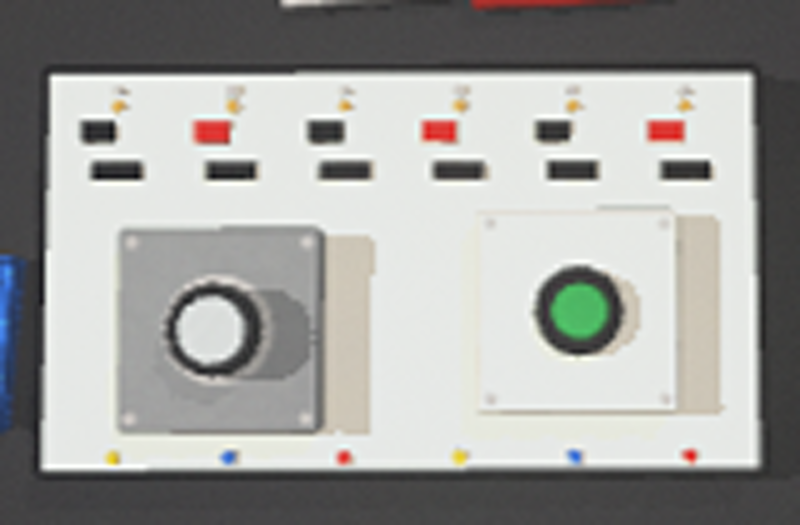

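The knob is the black-sided one with the bright top, at about (0.479, 0.1765), and the button is at (0.490, 0.001). The spacing of 0.176 m and the depth heights of 0.109 and 0.099 agree with the description. Moving over the knob.

Request:
{"api": "jog_arm", "payload": {
  "increments": [
    {"dx": 0.53,"dy": -0.95,"gripper": 1},
    {"dx": 0.53,"dy": -0.95,"gripper": 1},
    {"dx": 0.53,"dy": -0.95,"gripper": 1}
  ]
}}

```text
$.increments[0]: bad value
```

Request:
{"api": "jog_arm", "payload": {
  "increments": [
    {"dx": 0.53,"dy": -0.95,"gripper": 1},
    {"dx": 0.53,"dy": -0.95,"gripper": 1},
    {"dx": 0.53,"dy": -0.95,"gripper": 1}
  ]
}}

```text
$.increments[0]: bad value
```

Request:
{"api": "jog_arm", "payload": {
  "increments": [
    {"dx": 0.53,"dy": -0.95,"gripper": 1},
    {"dx": 0.53,"dy": -0.95,"gripper": 1},
    {"dx": 0.53,"dy": -0.95,"gripper": 1},
    {"dx": 0.53,"dy": -0.95,"gripper": 1}
  ]
}}

```text
$.increments[0]: bad value
```

Request:
{"api": "jog_arm", "payload": {
  "increments": [
    {"dx": 0.5,"dy": -0.95,"gripper": 1},
    {"dx": 0.5,"dy": -0.95,"dz": -0.5,"gripper": 1},
    {"dx": 0.5,"dy": -0.95,"dz": -0.5,"gripper": 1},
    {"dx": 0.5,"dy": -0.95,"dz": -0.5,"gripper": 1},
    {"dx": 0.5,"dy": -0.95,"dz": -0.5,"gripper": 1}
  ]
}}

```text
$.increments[0]: bad value
```

```bash
python3 - <<'E'
from h import *
s=st(); r=imaging.read_camera('wrist'); print(r['camera_matrix'],r['mount']); cv2.imwrite('pics/w1.png',r['frame'])
E
```

```text
time 0.15
eef_pos [0.226  0.6355 0.2552]
tcp_rot [ 1.701e-01  9.854e-01 -9.000e-04 -3.000e-04]
contact_force [-0.6437  0.961  -0.1739]
wrist_torque [-0.0465 -0.0543  0.0214]
opening 0.9971
finger_force 0.0
qpos [ 1.079   0.287   1.5779  0.      1.2786 -0.15  ]
[[309.70691629   0.         315.37003697]
 [  0.         309.70691629 197.69249651]
 [  0.           0.           1.        ]] [[ 3.24055365e-04  9.65357908e-01  2.60929116e-01  6.52789551e-02]
 [ 9.99999865e-01 -4.19033820e-04  3.08368386e-04 -2.71259590e-05]
 [ 4.07023985e-04  2.60928981e-01 -9.65357914e-01 -1.17770543e-01]
 [ 0.00000000e+00  0.00000000e+00  0.00000000e+00  1.00000000e+00]]
```

View pics/w1.png

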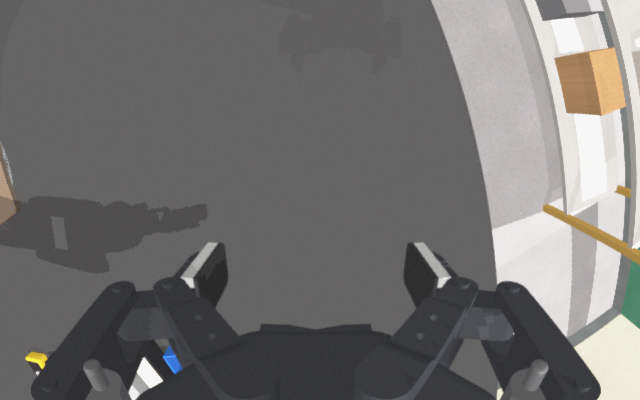

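The arm hasn't moved. The wrist view shows only bench and the gripper fingers, at about (200,270) and (430,270). The rows were refused, probably because every key is required.

Request:
{"api": "jog_arm", "payload": {
  "increments": [
    {"dx": 0.53,"dy": -0.95,"dz": 0,"ax": 0,"ay": 0,"az": 0,"gripper": 1},
    {"dx": 0.53,"dy": -0.95,"dz": 0,"ax": 0,"ay": 0,"az": 0,"gripper": 1},
    {"dx": 0.53,"dy": -0.95,"dz": 0,"ax": 0,"ay": 0,"az": 0,"gripper": 1}
  ]
}}

```text
time: 0.5
eef_pos: [0.2906, 0.5197, 0.2557]
tcp_rot: [0.17, 0.985, -0.001, 0.0]
contact_force: [0.4, -0.3, 0.4]
opening: 1.001
finger_force: 0.0
```

Request:
{"api": "jog_arm", "payload": {
  "increments": [
    {"dx": 0.53,"dy": -0.95,"dz": 0,"ax": 0,"ay": 0,"az": 0,"gripper": 1},
    {"dx": 0.53,"dy": -0.95,"dz": 0,"ax": 0,"ay": 0,"az": 0,"gripper": 1},
    {"dx": 0.53,"dy": -0.95,"dz": 0,"ax": 0,"ay": 0,"az": 0,"gripper": 1}
  ]
}}

```text
time: 0.8
eef_pos: [0.3544, 0.4054, 0.2561]
tcp_rot: [0.171, 0.985, -0.0, 0.0]
contact_force: [0.5, -0.1, -0.7]
opening: 0.999
finger_force: 0.0
```

Request:
{"api": "jog_arm", "payload": {
  "increments": [
    {"dx": 0.53,"dy": -0.95,"dz": 0,"ax": 0,"ay": 0,"az": 0,"gripper": 1},
    {"dx": 0.53,"dy": -0.95,"dz": 0,"ax": 0,"ay": 0,"az": 0,"gripper": 1},
    {"dx": 0.53,"dy": -0.95,"dz": 0,"ax": 0,"ay": 0,"az": 0,"gripper": 1}
  ]
}}

```text
time: 1.1
eef_pos: [0.418, 0.2914, 0.2563]
tcp_rot: [0.171, 0.985, -0.0, 0.0]
contact_force: [-0.2, 0.1, -1.0]
opening: 0.998
finger_force: 0.0
```

Request:
{"api": "jog_arm", "payload": {
  "increments": [
    {"dx": 0.5,"dy": -0.95,"dz": 0,"ax": 0,"ay": 0,"az": 0,"gripper": 1},
    {"dx": 0.5,"dy": -0.95,"dz": 0,"ax": 0,"ay": 0,"az": 0,"gripper": 1},
    {"dx": 0.5,"dy": -0.95,"dz": 0,"ax": 0,"ay": 0,"az": 0,"gripper": 1},
    {"dx": 0.5,"dy": -0.95,"dz": 0,"ax": 0,"ay": 0,"az": 0,"gripper": 1}
  ]
}}

```text
time: 1.5
eef_pos: [0.4784, 0.1771, 0.2563]
tcp_rot: [0.173, 0.985, -0.0, 0.0]
contact_force: [-0.0, -1.0, -0.5]
opening: 1.0
finger_force: 0.0
```

```bash
python3 - <<'E'
from h import *
s=st(); r=imaging.read_camera('wrist'); cv2.imwrite('pics/w2.png',r['frame'])
E
```

```text
time 1.5
eef_pos [0.4784 0.1771 0.2563]
tcp_rot [ 1.726e-01  9.850e-01 -3.000e-04  2.000e-04]
contact_force [-0.0202 -1.0426 -0.4811]
wrist_torque [-0.0134  0.0012 -0.0453]
opening 1.0002
finger_force 0.0
qpos [ 1.5570e-01 -8.2200e-02  1.9760e+00 -8.0000e-04  1.2476e+00 -1.0680e+00]
```

View pics/w2.png

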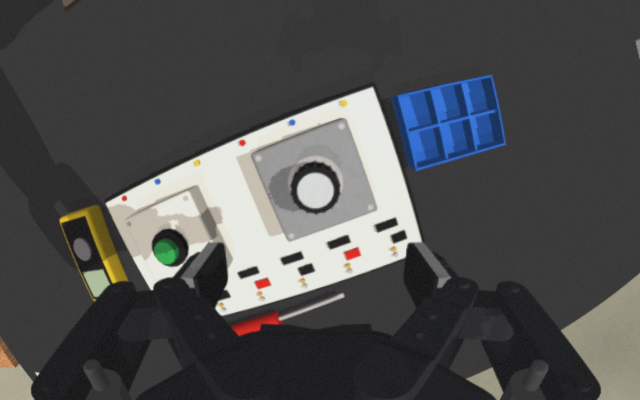

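The wrist view shows the knob at (316,190) between the fingers and the green button at (170,247). I'll refine both positions from it.

```bash
cat >> h.py <<'E'
from scipy.spatial.transform import Rotation as R
def wray(r,s,u,v,z):
    K=r['camera_matrix'];M=r['mount'];a=np.array([u-K[0,2],v-K[1,2]]);n=np.hypot(*a);t=n/K[0,0]
    d=np.array([*(a/n*np.sin(t)),np.cos(t)])*[1,-1,-1]
    Q=R.from_quat(s['tcp_rot']).as_matrix(); o=Q@M[:3,3]+s['eef_pos']; d=Q@M[:3,:3]@d
    return o+d*(z-o[2])/d[2]
E
python3 - <<'E'
from h import *
s=get_state(); r=imaging.read_camera('wrist'); f=r['frame']; g=cv2.cvtColor(f,cv2.COLOR_BGR2HSV)
vv,uu=np.mgrid[0:400,0:640]
def cen(m):
    n,l,S,C=cv2.connectedComponentsWithStats(m.astype(np.uint8)); i=1+S[1:,4].argmax(); return C[i],S[i]
c,S=cen((g[...,2]>170)&(np.hypot(uu-316,vv-190)<26)); print(c,S); print([wray(r,s,*q,.109).round(4) for q in (c,(S[0],c[1]),(S[0]+S[2],c[1]))])
c,S=cen((g[...,0]>45)&(g[...,0]<80)&(g[...,1]>90)&(np.hypot(uu-170,vv-247)<30)); print(c,S, wray(r,s,*c,.097))
E
```

```text
[313.35823951 191.95291709] [296 175  36  35 977]
[array([0.4779, 0.1765, 0.109 ]), array([0.4727, 0.1621, 0.109 ]), array([0.4834, 0.192 , 0.109 ])]
[165.07378641 252.11456311] [152 239  27  27 515] [0.48883088 0.00281619 0.097     ]
```

Request:
{"api": "jog_arm", "payload": {
  "increments": [
    {"dx": 0,"dy": 0,"dz": -0.3,"ax": 0,"ay": 0,"az": -0.7,"gripper": 1},
    {"dx": 0,"dy": 0,"dz": -0.5,"ax": 0,"ay": 0,"az": -0.7,"gripper": 1},
    {"dx": 0,"dy": 0,"dz": -0.5,"ax": 0,"ay": 0,"az": -0.7,"gripper": 1},
    {"dx": 0,"dy": 0,"dz": -0.5,"ax": 0,"ay": 0,"az": -0.7,"gripper": 1},
    {"dx": 0,"dy": 0,"dz": -0.5,"ax": 0,"ay": 0,"az": -0.7,"gripper": 1},
    {"dx": 0,"dy": 0,"dz": -0.5,"ax": 0,"ay": 0,"az": -0.7,"gripper": 1},
    {"dx": 0,"dy": 0,"dz": -0.5,"ax": 0,"ay": 0,"az": -0.7,"gripper": 1},
    {"dx": 0,"dy": 0,"dz": -0.5,"ax": 0,"ay": 0,"az": -0.7,"gripper": 1},
    {"dx": 0,"dy": 0,"dz": -0.5,"ax": 0,"ay": 0,"az": -0.7,"gripper": 1}
  ]
}}

```text
time: 2.5
eef_pos: [0.4762, 0.1814, 0.1962]
tcp_rot: [0.659, 0.752, -0.0, -0.0]
contact_force: [0.1, -0.0, 0.9]
opening: 0.998
finger_force: 0.0
```

Knob at (0.478, 0.1765) and button at about (0.4895, 0.002); both views agree. The TCP shifted during the turn, so I'll let it settle and check.

Request:
{"api": "jog_arm", "payload": {
  "increments": [
    {"dx": 0,"dy": 0,"dz": 0,"ax": 0,"ay": 0,"az": 0,"gripper": 1},
    {"dx": 0,"dy": 0,"dz": 0,"ax": 0,"ay": 0,"az": 0,"gripper": 1}
  ]
}}

```text
time: 2.7
eef_pos: [0.4767, 0.1806, 0.1963]
tcp_rot: [0.659, 0.752, -0.0, -0.0]
contact_force: [0.5, -0.1, 0.1]
opening: 1.003
finger_force: 0.0
```

```bash
python3 - <<'E'
from h import *
s=st()
for i in range(4):
    r=imaging.read_camera('wrist'); s=get_state(); print(s['wrist_torque'].round(3),s['contact_force'].round(2),s['eef_pos'].round(4))
f=r['frame']; g=cv2.cvtColor(f,cv2.COLOR_BGR2HSV)
n,l,S,C=cv2.connectedComponentsWithStats(((g[...,2]>170)&(g[...,1]<40)).astype(np.uint8))
for i in range(1,n):
    if 500<S[i,4]<4000: print(S[i],C[i].round(1),wray(r,s,*C[i],.109).round(4))
E
```

```text
time 2.7
eef_pos [0.4767 0.1806 0.1963]
tcp_rot [ 6.592e-01  7.520e-01 -0.000e+00 -1.000e-04]
contact_force [ 0.5203 -0.1061  0.0611]
wrist_torque [-0.0472  0.0549  0.0113]
opening 1.0027
finger_force 0.0
qpos [ 1.6280e-01 -2.1400e-02  2.0324e+00  1.0000e-04  1.1307e+00  3.1500e-02]
[0.007 0.025 0.015] [-0.47 -0.25  0.3 ] [0.4768 0.1804 0.1963]
[ 0.014 -0.058 -0.026] [-0.79  0.51  0.88] [0.4769 0.1802 0.1963]
[-0.024  0.059  0.041] [-0.03 -0.77  0.49] [0.4769 0.1801 0.1963]
[-0.02  -0.005 -0.02 ] [0.04 0.01 0.28] [0.477  0.18   0.1963]
[282 171  69  43 595] [316.6 185.3] [0.4759 0.1989 0.109 ]
[ 294  196   45   43 1519] [315.6 216.9] [0.4781 0.1763 0.109 ]
```

Request:
{"api": "jog_arm", "payload": {
  "increments": [
    {"dx": 0,"dy": 0,"dz": -0.3,"ax": 0,"ay": 0,"az": 0,"gripper": 1},
    {"dx": 0,"dy": 0,"dz": -0.5,"ax": 0,"ay": 0,"az": 0,"gripper": 1},
    {"dx": 0,"dy": 0,"dz": -0.5,"ax": 0,"ay": 0,"az": 0,"gripper": 1},
    {"dx": 0,"dy": 0,"dz": -0.5,"ax": 0,"ay": 0,"az": 0,"gripper": 1},
    {"dx": 0,"dy": 0,"dz": -0.5,"ax": 0,"ay": 0,"az": 0,"gripper": 1}
  ]
}}

```text
time: 3.4
eef_pos: [0.4782, 0.1801, 0.1381]
tcp_rot: [0.66, 0.751, 0.001, 0.001]
contact_force: [-0.7, -0.3, 1.1]
opening: 1.003
finger_force: 0.0
```

Request:
{"api": "jog_arm", "payload": {
  "increments": [
    {"dx": 0,"dy": -0.02,"dz": -0.1,"ax": 0,"ay": 0,"az": 0,"gripper": 1},
    {"dx": 0,"dy": -0.02,"dz": -0.25,"ax": 0,"ay": 0,"az": 0,"gripper": 1},
    {"dx": 0,"dy": -0.02,"dz": -0.25,"ax": 0,"ay": 0,"az": 0,"gripper": 1},
    {"dx": 0,"dy": -0.02,"dz": -0.25,"ax": 0,"ay": 0,"az": 0,"gripper": 1},
    {"dx": 0,"dy": -0.02,"dz": -0.25,"ax": 0,"ay": 0,"az": 0,"gripper": 1},
    {"dx": 0,"dy": -0.02,"dz": -0.25,"ax": 0,"ay": 0,"az": 0,"gripper": 1},
    {"dx": 0,"dy": -0.02,"dz": -0.25,"ax": 0,"ay": 0,"az": 0,"gripper": 1},
    {"dx": 0,"dy": -0.02,"dz": -0.25,"ax": 0,"ay": 0,"az": 0,"gripper": 1}
  ]
}}

```text
time: 4.2
eef_pos: [0.4773, 0.1776, 0.1067]
tcp_rot: [0.66, 0.751, 0.0, 0.0]
contact_force: [0.4, -0.4, -0.3]
opening: 1.001
finger_force: 0.0
```

Request:
{"api": "jog_arm", "payload": {
  "increments": [
    {"dx": 0.005,"dy": -0.005,"dz": 0.01,"ax": 0,"ay": 0,"az": 0,"gripper": 1},
    {"dx": 0.005,"dy": -0.005,"dz": 0.01,"ax": 0,"ay": 0,"az": 0,"gripper": -1},
    {"dx": 0.005,"dy": -0.005,"dz": 0.01,"ax": 0,"ay": 0,"az": 0,"gripper": -1},
    {"dx": 0.005,"dy": -0.005,"dz": 0.01,"ax": 0,"ay": 0,"az": 0,"gripper": -1},
    {"dx": 0.005,"dy": -0.005,"dz": 0.01,"ax": 0,"ay": 0,"az": 0,"gripper": -1},
    {"dx": 0.005,"dy": -0.005,"dz": 0.01,"ax": 0,"ay": 0,"az": 0,"gripper": -1},
    {"dx": 0.005,"dy": -0.005,"dz": 0.01,"ax": 0,"ay": 0,"az": 0,"gripper": -1},
    {"dx": 0.005,"dy": -0.005,"dz": 0.01,"ax": 0,"ay": 0,"az": 0,"gripper": -1}
  ],
  "force": 40
}}

```text
time: 5.0
eef_pos: [0.4775, 0.1769, 0.1077]
tcp_rot: [0.66, 0.751, -0.0, -0.0]
contact_force: [-2.2, -1.3, 5.1]
opening: 0.502
finger_force: 40.9
```

```bash
cat >> h.py <<'E'
def feel(n=8):
    T=[];F=[];Y=[]
    for i in range(n):
        imaging.read_camera('wrist'); s=get_state(); T.append(s['wrist_torque']);F.append(s['contact_force'])
        y=R.from_quat(s['tcp_rot']).as_matrix()[:,1]; Y.append(np.degrees(np.arctan2(y[1],y[0])))
    print('t',s['time'],'T',np.mean(T,0).round(3),'sd',np.std(T,0)[2].round(3),'F',np.mean(F,0).round(1),'yaw',np.round(np.mean(Y),2),'pos',s['eef_pos'].round(4),'q6',s['qpos'][5].round(3),'op',round(float(s['opening']),3),s['finger_force'])
E
python3 -c "
from h import *
feel()"
```

```text
t 5.4 T [-0.143  0.531 -0.045] sd 0.048 F [-2.8 -0.4  5. ] yaw 7.42 pos [0.4775 0.177  0.1077] q6 0.026 op 0.5 41.045828461647034
```

Request:
{"api": "jog_arm", "payload": {
  "increments": [
    {"dx": 0,"dy": 0,"dz": 0,"ax": 0,"ay": 0,"az": 0.02,"gripper": -1},
    {"dx": 0,"dy": 0,"dz": 0,"ax": 0,"ay": 0,"az": 0.04,"gripper": -1},
    {"dx": 0,"dy": 0,"dz": 0,"ax": 0,"ay": 0,"az": 0.04,"gripper": -1},
    {"dx": 0,"dy": 0,"dz": 0,"ax": 0,"ay": 0,"az": 0.04,"gripper": -1}
  ]
}}

```text
time: 5.8
eef_pos: [0.4775, 0.1769, 0.1077]
tcp_rot: [0.636, 0.772, -0.0, -0.0]
contact_force: [-2.3, -1.4, 2.9]
opening: 0.502
finger_force: 40.8
```

```bash
python3 -c "
from h import *
feel()"
```

```text
t 6.2 T [-0.182  0.585 -0.127] sd 0.048 F [-3.  -1.4  5.2] yaw 10.99 pos [0.4775 0.1769 0.1078] q6 -0.037 op 0.501 41.362332701683044
```

Request:
{"api": "jog_arm", "payload": {
  "increments": [
    {"dx": 0,"dy": 0,"dz": 0,"ax": 0,"ay": 0,"az": 0.05,"gripper": -1},
    {"dx": 0,"dy": 0,"dz": 0,"ax": 0,"ay": 0,"az": 0.1,"gripper": -1},
    {"dx": 0,"dy": 0,"dz": 0,"ax": 0,"ay": 0,"az": 0.15,"gripper": -1},
    {"dx": 0,"dy": 0,"dz": 0,"ax": 0,"ay": 0,"az": 0.19,"gripper": -1},
    {"dx": 0,"dy": 0,"dz": 0,"ax": 0,"ay": 0,"az": 0.21,"gripper": -1},
    {"dx": 0,"dy": 0,"dz": 0,"ax": 0,"ay": 0,"az": 0.222,"gripper": -1},
    {"dx": 0,"dy": 0,"dz": 0,"ax": 0,"ay": 0,"az": 0.222,"gripper": -1},
    {"dx": 0,"dy": 0,"dz": 0,"ax": 0,"ay": 0,"az": 0.222,"gripper": -1}
  ]
}}

```text
time: 7.0
eef_pos: [0.4774, 0.1769, 0.1077]
tcp_rot: [0.493, 0.87, -0.0, -0.0]
contact_force: [-4.7, 0.1, 7.6]
opening: 0.499
finger_force: 41.6
```

```bash
python3 -c "
from h import *
feel()"
```

```text
t 7.4 T [-0.239  0.645 -0.151] sd 0.033 F [-3.3 -1.   5.3] yaw 30.98 pos [0.4774 0.1769 0.1077] q6 -0.385 op 0.503 40.940101146698
```

Request:
{"api": "jog_arm", "payload": {
  "increments": [
    {"dx": 0,"dy": 0,"dz": 0,"ax": 0,"ay": 0,"az": 0.05,"gripper": -1},
    {"dx": 0,"dy": 0,"dz": 0,"ax": 0,"ay": 0,"az": 0.1,"gripper": -1},
    {"dx": 0,"dy": 0,"dz": 0,"ax": 0,"ay": 0,"az": 0.15,"gripper": -1},
    {"dx": 0,"dy": 0,"dz": 0,"ax": 0,"ay": 0,"az": 0.19,"gripper": -1},
    {"dx": 0,"dy": 0,"dz": 0,"ax": 0,"ay": 0,"az": 0.21,"gripper": -1},
    {"dx": 0,"dy": 0,"dz": 0,"ax": 0,"ay": 0,"az": 0.222,"gripper": -1},
    {"dx": 0,"dy": 0,"dz": 0,"ax": 0,"ay": 0,"az": 0.222,"gripper": -1},
    {"dx": 0,"dy": 0,"dz": 0,"ax": 0,"ay": 0,"az": 0.222,"gripper": -1}
  ]
}}

```text
time: 8.2
eef_pos: [0.4773, 0.1768, 0.1077]
tcp_rot: [0.334, 0.942, -0.0, -0.001]
contact_force: [-4.3, -1.4, 8.9]
opening: 0.502
finger_force: 41.5
```

```bash
python3 -c "
from h import *
feel()"
```

```text
t 8.6 T [-0.271  0.657 -0.267] sd 0.041 F [-3.4 -1.5  6.3] yaw 50.92 pos [0.4773 0.1768 0.1077] q6 -0.734 op 0.496 41.55992031097412
```

Torque nearly doubled, to −0.27 against −0.13 and −0.15, after 2 clicks, so this is probably the stop. I'll confirm by slope, backing off 2°. At the stop the torque drops; at a plain detent it rises.

Request:
{"api": "jog_arm", "payload": {
  "increments": [
    {"dx": 0,"dy": 0,"dz": 0,"ax": 0,"ay": 0,"az": -0.022,"gripper": -1},
    {"dx": 0,"dy": 0,"dz": 0,"ax": 0,"ay": 0,"az": -0.022,"gripper": -1},
    {"dx": 0,"dy": 0,"dz": 0,"ax": 0,"ay": 0,"az": -0.022,"gripper": -1}
  ]
}}

```text
time: 8.9
eef_pos: [0.4773, 0.1768, 0.1077]
tcp_rot: [0.351, 0.937, -0.0, -0.0]
contact_force: [-2.3, -1.5, 4.7]
opening: 0.501
finger_force: 41.0
```

```bash
python3 -c "
from h import *
feel(12)"
```

```text
t 9.5 T [-0.31   0.664 -0.191] sd 0.028 F [-3.6 -1.3  5.8] yaw 48.96 pos [0.4773 0.1768 0.1077] q6 -0.699 op 0.5 41.07005774974823
```

Request:
{"api": "jog_arm", "payload": {
  "increments": [
    {"dx": 0,"dy": 0,"dz": 0,"ax": 0,"ay": 0,"az": 0.028,"gripper": -1},
    {"dx": 0,"dy": 0,"dz": 0,"ax": 0,"ay": 0,"az": 0.028,"gripper": -1},
    {"dx": 0,"dy": 0,"dz": 0,"ax": 0,"ay": 0,"az": 0.028,"gripper": -1}
  ]
}}

```text
time: 9.8
eef_pos: [0.4773, 0.1768, 0.1077]
tcp_rot: [0.33, 0.944, -0.0, -0.001]
contact_force: [-5.2, 0.0, 7.5]
opening: 0.506
finger_force: 41.5
```

```bash
python3 -c "
from h import *
feel(12)"
```

```text
t 10.4 T [-0.349  0.645 -0.27 ] sd 0.035 F [-3.  -1.9  5.2] yaw 51.46 pos [0.4773 0.1768 0.1077] q6 -0.743 op 0.501 41.113606095314026
```

Confirmed as the stop: −0.19 at 2° back, −0.27 further on, still well under the limit. The first detent is at tool yaw of about 47.4°. Now clockwise 6 × 20° from there, to yaw −72.6° (−124.1° from here).

Request:
{"api": "jog_arm", "payload": {
  "increments": [
    {"dx": 0,"dy": 0,"dz": 0,"ax": 0,"ay": 0,"az": -0.04,"gripper": -1},
    {"dx": 0,"dy": 0,"dz": 0,"ax": 0,"ay": 0,"az": -0.11,"gripper": -1},
    {"dx": 0,"dy": 0,"dz": 0,"ax": 0,"ay": 0,"az": -0.18,"gripper": -1},
    {"dx": 0,"dy": 0,"dz": 0,"ax": 0,"ay": 0,"az": -0.25,"gripper": -1},
    {"dx": 0,"dy": 0,"dz": 0,"ax": 0,"ay": 0,"az": -0.32,"gripper": -1},
    {"dx": 0,"dy": 0,"dz": 0,"ax": 0,"ay": 0,"az": -0.39,"gripper": -1},
    {"dx": 0,"dy": 0,"dz": 0,"ax": 0,"ay": 0,"az": -0.46,"gripper": -1},
    {"dx": 0,"dy": 0,"dz": 0,"ax": 0,"ay": 0,"az": -0.53,"gripper": -1},
    {"dx": 0,"dy": 0,"dz": 0,"ax": 0,"ay": 0,"az": -0.6,"gripper": -1},
    {"dx": 0,"dy": 0,"dz": 0,"ax": 0,"ay": 0,"az": -0.6,"gripper": -1}
  ]
}}

```text
time: 11.4
eef_pos: [0.4776, 0.177, 0.1077]
tcp_rot: [0.723, 0.691, -0.0, -0.0]
contact_force: [-3.2, -1.1, 6.9]
opening: 0.501
finger_force: 41.4
```

Request:
{"api": "jog_arm", "payload": {
  "increments": [
    {"dx": 0,"dy": 0,"dz": 0,"ax": 0,"ay": 0,"az": -0.07,"gripper": -1},
    {"dx": 0,"dy": 0,"dz": 0,"ax": 0,"ay": 0,"az": -0.14,"gripper": -1},
    {"dx": 0,"dy": 0,"dz": 0,"ax": 0,"ay": 0,"az": -0.21,"gripper": -1},
    {"dx": 0,"dy": 0,"dz": 0,"ax": 0,"ay": 0,"az": -0.28,"gripper": -1},
    {"dx": 0,"dy": 0,"dz": 0,"ax": 0,"ay": 0,"az": -0.35,"gripper": -1},
    {"dx": 0,"dy": 0,"dz": 0,"ax": 0,"ay": 0,"az": -0.42,"gripper": -1},
    {"dx": 0,"dy": 0,"dz": 0,"ax": 0,"ay": 0,"az": -0.49,"gripper": -1},
    {"dx": 0,"dy": 0,"dz": 0,"ax": 0,"ay": 0,"az": -0.56,"gripper": -1},
    {"dx": 0,"dy": 0,"dz": 0,"ax": 0,"ay": 0,"az": -0.6,"gripper": -1},
    {"dx": 0,"dy": 0,"dz": 0,"ax": 0,"ay": 0,"az": -0.6,"gripper": -1}
  ]
}}

```text
time: 12.4
eef_pos: [0.4779, 0.1768, 0.1077]
tcp_rot: [0.957, 0.289, 0.0, 0.0]
contact_force: [-1.9, -2.4, 7.4]
opening: 0.503
finger_force: 41.4
```

```bash
python3 -c "
from h import *
feel(6)"
```

```text
t 12.7 T [-0.217  0.355  0.151] sd 0.038 F [-1.6 -1.5  5.2] yaw -56.39 pos [0.4779 0.1768 0.1078] q6 1.14 op 0.506 41.18317186832428
```

Torque of +0.15 at 3.8° past the fifth detent, as predicted. Now the last 16.2°.

Request:
{"api": "jog_arm", "payload": {
  "increments": [
    {"dx": 0,"dy": 0,"dz": 0,"ax": 0,"ay": 0,"az": -0.06,"gripper": -1},
    {"dx": 0,"dy": 0,"dz": 0,"ax": 0,"ay": 0,"az": -0.12,"gripper": -1},
    {"dx": 0,"dy": 0,"dz": 0,"ax": 0,"ay": 0,"az": -0.16,"gripper": -1},
    {"dx": 0,"dy": 0,"dz": 0,"ax": 0,"ay": 0,"az": -0.18,"gripper": -1},
    {"dx": 0,"dy": 0,"dz": 0,"ax": 0,"ay": 0,"az": -0.18,"gripper": -1},
    {"dx": 0,"dy": 0,"dz": 0,"ax": 0,"ay": 0,"az": -0.18,"gripper": -1}
  ]
}}

```text
time: 13.3
eef_pos: [0.4779, 0.1767, 0.1077]
tcp_rot: [0.989, 0.151, 0.0, 0.0]
contact_force: [-2.4, -2.5, 4.8]
opening: 0.5
finger_force: 41.2
```

```bash
python3 -c "
from h import *
feel(6)"
```

```text
t 13.6 T [-0.397  0.309 -0.039] sd 0.04 F [-1.7 -2.2  5.2] yaw -72.66 pos [0.4779 0.1767 0.1077] q6 1.424 op 0.502 41.2116676568985
```

Request:
{"api": "jog_arm", "payload": {
  "increments": [
    {"dx": 0,"dy": 0,"dz": 0,"ax": 0,"ay": 0,"az": -0.02,"gripper": -1},
    {"dx": 0,"dy": 0,"dz": 0,"ax": 0,"ay": 0,"az": -0.04,"gripper": -1},
    {"dx": 0,"dy": 0,"dz": 0,"ax": 0,"ay": 0,"az": -0.04,"gripper": -1}
  ]
}}

```text
time: 13.9
eef_pos: [0.4779, 0.1767, 0.1077]
tcp_rot: [0.993, 0.12, 0.0, 0.0]
contact_force: [-3.0, -2.9, 9.2]
opening: 0.5
finger_force: 41.5
```

```bash
python3 -c "
from h import *
feel(6)"
```

```text
t 14.2 T [-0.397  0.23   0.174] sd 0.048 F [-0.5 -2.7  4.9] yaw -76.2 pos [0.4779 0.1767 0.1077] q6 1.486 op 0.5 41.08164131641388
```

Request:
{"api": "jog_arm", "payload": {
  "increments": [
    {"dx": 0,"dy": 0,"dz": 0,"ax": 0,"ay": 0,"az": 0.02,"gripper": -1},
    {"dx": 0,"dy": 0,"dz": 0,"ax": 0,"ay": 0,"az": 0.04,"gripper": -1},
    {"dx": 0,"dy": 0,"dz": 0,"ax": 0,"ay": 0,"az": 0.04,"gripper": -1}
  ]
}}

```text
time: 14.5
eef_pos: [0.4779, 0.1767, 0.1077]
tcp_rot: [0.989, 0.151, 0.0, 0.0]
contact_force: [-2.6, -3.2, 5.2]
opening: 0.502
finger_force: 41.2
```

```bash
python3 -c "
from h import *
feel(6)"
```

```text
t 14.8 T [-0.448  0.281 -0.006] sd 0.023 F [-1.3 -2.8  5.3] yaw -72.65 pos [0.4779 0.1767 0.1077] q6 1.424 op 0.5 41.178959012031555
```

Zero torque here and +0.17 just beyond, so the knob sits in the sixth detent. Releasing and lifting off.

Request:
{"api": "jog_arm", "payload": {
  "increments": [
    {"dx": 0,"dy": 0,"dz": 0,"ax": 0,"ay": 0,"az": 0,"gripper": 0.5},
    {"dx": 0,"dy": 0,"dz": 0,"ax": 0,"ay": 0,"az": 0,"gripper": 1},
    {"dx": 0,"dy": 0,"dz": 0,"ax": 0,"ay": 0,"az": 0,"gripper": 1},
    {"dx": 0,"dy": 0,"dz": 0,"ax": 0,"ay": 0,"az": 0,"gripper": 1},
    {"dx": 0,"dy": 0,"dz": 0,"ax": 0,"ay": 0,"az": 0,"gripper": 1},
    {"dx": 0,"dy": 0,"dz": 0.3,"ax": 0,"ay": 0,"az": 0,"gripper": 1},
    {"dx": 0,"dy": 0,"dz": 0.6,"ax": 0,"ay": 0,"az": 0,"gripper": 1},
    {"dx": 0,"dy": 0,"dz": 0.6,"ax": 0,"ay": 0,"az": 0,"gripper": 1},
    {"dx": 0,"dy": 0,"dz": 0.6,"ax": 0,"ay": 0,"az": 0,"gripper": 1}
  ]
}}

```text
time: 15.7
eef_pos: [0.4782, 0.1771, 0.1806]
tcp_rot: [0.989, 0.151, 0.001, -0.0]
contact_force: [-0.3, 0.1, -0.7]
opening: 1.0
finger_force: 0.0
```

Request:
{"api": "jog_arm", "payload": {
  "increments": [
    {"dx": 0.05,"dy": -0.4,"dz": 0,"ax": 0,"ay": 0,"az": 0,"gripper": -1},
    {"dx": 0.05,"dy": -0.8,"dz": 0,"ax": 0,"ay": 0,"az": 0,"gripper": -1},
    {"dx": 0.05,"dy": -0.8,"dz": 0,"ax": 0,"ay": 0,"az": 0,"gripper": -1},
    {"dx": 0.05,"dy": -0.8,"dz": 0,"ax": 0,"ay": 0,"az": 0,"gripper": -1}
  ]
}}

```text
time: 16.1
eef_pos: [0.4827, 0.0801, 0.1779]
tcp_rot: [0.989, 0.149, -0.001, -0.001]
contact_force: [0.4, 0.6, -0.3]
opening: 0.327
finger_force: 0.0
```

Request:
{"api": "jog_arm", "payload": {
  "increments": [
    {"dx": 0.05,"dy": -0.3,"dz": 0,"ax": 0,"ay": 0,"az": 0,"gripper": -1},
    {"dx": 0.05,"dy": -0.65,"dz": 0,"ax": 0,"ay": 0,"az": 0,"gripper": -1},
    {"dx": 0.05,"dy": -0.65,"dz": 0,"ax": 0,"ay": 0,"az": 0,"gripper": -1},
    {"dx": 0.05,"dy": -0.65,"dz": 0,"ax": 0,"ay": 0,"az": 0,"gripper": -1},
    {"dx": 0.05,"dy": -0.65,"dz": 0,"ax": 0,"ay": 0,"az": 0,"gripper": -1},
    {"dx": 0.05,"dy": -0.65,"dz": 0,"ax": 0,"ay": 0,"az": 0,"gripper": -1}
  ]
}}

```text
time: 16.7
eef_pos: [0.4893, 0.0044, 0.1791]
tcp_rot: [0.988, 0.152, -0.0, -0.0]
contact_force: [-0.8, 0.8, -0.2]
opening: 0.001
finger_force: 0.0
```

```bash
python3 - <<'E'
from h import *
feel(4); r=imaging.read_camera('wrist'); cv2.imwrite('pics/w3.png',r['frame'])
s=get_state(); g=cv2.cvtColor(r['frame'],cv2.COLOR_BGR2HSV)
n,l,S,C=cv2.connectedComponentsWithStats(((g[...,0]>45)&(g[...,0]<80)&(g[...,1]>90)).astype(np.uint8))
for i in range(1,n):
    if S[i,4]>200: print(S[i],C[i].round(1),wray(r,s,*C[i],.097).round(4))
E
```

```text
t 16.9 T [ 0.004 -0.014 -0.027] sd 0.015 F [ 0.1  0.5 -0.1] yaw -72.58 pos [0.4896 0.0037 0.1795] q6 1.067 op -0.003 0.0
[ 301  194   41   40 1345] [320.9 214. ] [ 4.915e-01 -3.000e-04  9.700e-02]
```

View pics/w3.png

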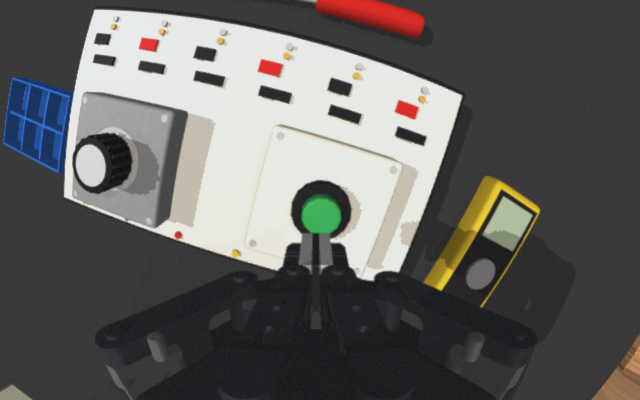

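The shut fingers stand just over the green button (321,214). The knob (103,162), meter and tray look untouched. Descending to just above the button.

Request:
{"api": "jog_arm", "payload": {
  "increments": [
    {"dx": 0.005,"dy": -0.025,"dz": -0.2,"ax": 0,"ay": 0,"az": 0,"gripper": -1},
    {"dx": 0.005,"dy": -0.025,"dz": -0.35,"ax": 0,"ay": 0,"az": 0,"gripper": -1},
    {"dx": 0.005,"dy": -0.025,"dz": -0.43,"ax": 0,"ay": 0,"az": 0,"gripper": -1},
    {"dx": 0.005,"dy": -0.025,"dz": -0.43,"ax": 0,"ay": 0,"az": 0,"gripper": -1},
    {"dx": 0.005,"dy": -0.025,"dz": -0.43,"ax": 0,"ay": 0,"az": 0,"gripper": -1},
    {"dx": 0.005,"dy": -0.025,"dz": -0.43,"ax": 0,"ay": 0,"az": 0,"gripper": -1},
    {"dx": 0.005,"dy": -0.025,"dz": -0.43,"ax": 0,"ay": 0,"az": 0,"gripper": -1}
  ]
}}

```text
time: 17.65
eef_pos: [0.4909, -0.0002, 0.129]
tcp_rot: [0.989, 0.151, 0.001, 0.0]
contact_force: [-0.3, 0.4, -0.4]
opening: 0.001
finger_force: 0.0
```

Request:
{"api": "jog_arm", "payload": {
  "increments": [
    {"dx": 0,"dy": 0,"dz": -0.03,"ax": 0,"ay": 0,"az": 0,"gripper": -1},
    {"dx": 0,"dy": 0,"dz": -0.06,"ax": 0,"ay": 0,"az": 0,"gripper": -1},
    {"dx": 0,"dy": 0,"dz": -0.09,"ax": 0,"ay": 0,"az": 0,"gripper": -1},
    {"dx": 0,"dy": 0,"dz": -0.09,"ax": 0,"ay": 0,"az": 0,"gripper": -1},
    {"dx": 0,"dy": 0,"dz": -0.09,"ax": 0,"ay": 0,"az": 0,"gripper": -1}
  ]
}}

```text
time: 18.15
eef_pos: [0.4909, -0.0002, 0.118]
tcp_rot: [0.989, 0.151, 0.001, 0.0]
contact_force: [0.5, -0.7, 5.5]
opening: -0.002
finger_force: 2.8
```

```bash
python3 -c "
from h import *
feel(4)"
```

```text
t 18.35 T [ 0.029  0.151 -0.024] sd 0.017 F [-0.8  0.   5.6] yaw -72.68 pos [ 4.909e-01 -2.000e-04  1.181e-01] q6 1.061 op -0.002 2.792023069705465
```

Request:
{"api": "jog_arm", "payload": {
  "increments": [
    {"dx": 0,"dy": 0,"dz": -0.008,"ax": 0,"ay": 0,"az": 0,"gripper": -1},
    {"dx": 0,"dy": 0,"dz": -0.008,"ax": 0,"ay": 0,"az": 0,"gripper": -1},
    {"dx": 0,"dy": 0,"dz": -0.008,"ax": 0,"ay": 0,"az": 0,"gripper": -1}
  ]
}}

```text
time: 18.65
eef_pos: [0.491, -0.0002, 0.1179]
tcp_rot: [0.989, 0.151, 0.0, 0.0]
contact_force: [-4.0, 1.1, 9.9]
opening: -0.001
finger_force: 5.2
```

Force rises to 10 N with no further travel, so the button is bottomed out. Letting go and rising clear.

Request:
{"api": "jog_arm", "payload": {
  "increments": [
    {"dx": 0,"dy": 0,"dz": 0.2,"ax": 0,"ay": 0,"az": 0,"gripper": -1},
    {"dx": 0,"dy": 0,"dz": 0.5,"ax": 0,"ay": 0,"az": 0,"gripper": -1},
    {"dx": 0,"dy": 0,"dz": 0.9,"ax": 0,"ay": 0,"az": 0,"gripper": -1},
    {"dx": 0,"dy": 0,"dz": 0.9,"ax": 0,"ay": 0,"az": 0,"gripper": -1},
    {"dx": 0,"dy": 0,"dz": 0.9,"ax": 0,"ay": 0,"az": 0,"gripper": -1},
    {"dx": 0,"dy": 0,"dz": 0.9,"ax": 0,"ay": 0,"az": 0,"gripper": -1}
  ]
}}

```text
time: 19.25
eef_pos: [0.4893, 0.0001, 0.2225]
tcp_rot: [0.989, 0.151, -0.001, -0.001]
contact_force: [-0.2, -0.2, 0.1]
opening: 0.001
finger_force: 0.0
```

```bash
python3 -c "
from h import *
feel(2); print(job.sign_off())"
```

```text
t 19.35 T [-0.016  0.011 -0.018] sd 0.006 F [-0.1 -0.  -0.1] yaw -72.69 pos [4.891e-01 2.000e-04 2.220e-01] q6 1.061 op 0.004 0.0
the job is handed in; nothing more can be done
None
```

I turned the knob to its counterclockwise stop by feel (about 0.27 N m), then six clicks clockwise into the sixth detent, pressed the green button fully down and let go, left the meter, screwdriver and tray alone, and handed the job in at about 19 s; no verdict came back.

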